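# Plug the vent filter into the aspirator pump's push-fit port

## Task

Take the blue-banded vent filter out of the grey stand and push its stub tube straight down into the push-fit port on the pump until it locks fully home, without ramming the port's sprung mount down onto its stop. Then, still holding it, tug it gently upwards so that the sprung fitting visibly lifts a couple of millimetres, to prove that it is locked, and let go so that it stays in, upright. Leave the orange-banded filter and everything else on the bench where it stands.

Things in the scene. Friction and masses are not known exactly. Their poses are not given: they have to be found in the camera images.
- blue_filter_center (a point): Centre of the blue-banded filter's white capsule, where to grip it: 36 mm diameter, 50 mm tall (25 mm above and below this point), blue disc on top, spigot 12 mm wide and 12 mm high above that. A stub tube sticks out 30 mm below the capsule. z is the filter's axis, up. About 60 g, round (yaw is of no matter). Starts upright in one of the stand's two holes, capsule resting on the stand's top.
- blue_filter_tip (a point): Tip (lowest point) of the blue-banded filter's stub tube, on its axis, 55 mm below blue_filter_center. Tube 16 mm diameter, its lowest 5 mm tapering to 10 mm; an 8 mm wide, 2.5 mm deep locking groove begins 12 mm above the tip.
- orange_filter_center (a point): Same point of the spare filter, alike but with an orange band, in the stand's other hole. Leave it there.
- stand: Fixed grey plastic block, 70 x 160 x 50 mm, origin at the centre of its underside; its two 20 mm holes lie at -45 and +45 mm along its own y axis, 40 mm deep. Grip the filters with the fingers closing along the stand's x axis, to stay clear of the other filter.
- pump: Fixed white aspirator pump, 190 x 180 x 70 mm (x, y, z), origin at the centre of its underside. On its lid, at x -20 mm, y 0 in its frame, stands the port: a steel fitting, 30 mm outside, 19 mm bore, with a blue collar (33 mm) round its mouth. Two spring jaws 16.5 mm below the mouth snap into the tube's groove; unlocked, a sprung valve pushes the tube back out.
- port (a point): Nominal centre of the port's mouth, 52.5 mm above the pump's lid, exactly on the port's vertical axis. The port is height-adjustable: its real mouth is anywhere from 10 mm below to 10 mm above this point, different at each start and not measured; find it by feel. When locked, the capsule's centre is about 26.5 mm above the real mouth, the capsule's underside 1 to 2 mm above it.
- fitting (a joint): Height of the sprung fitting, m: 0 at rest, negative pressed down, positive lifted; spring 4 N per mm. Beyond -0.006 (24 N) it rams its stop: must not happen; nor a lift beyond +0.0045 (18 N). Locking takes 11 to 15 N; 18 to 20 N downwards always locks. A gentle tug lifts it 1.5 to 3 mm (6 to 12 N); under 1 mm is too little.
- valve (a joint): Travel of the sprung valve in the fitting, m, pressed by the tube's tip: 0 shut, about 0.006 with a tube locked in, up to 0.008 while the capsule is pressed against the collar, back to 0 if no tube is locked in. Spring 8 N when shut, 10.4 N at 0.006.
- bottle_center (a point): Middle of a clear reagent bottle with a blue cap, 60 mm diameter, 150 mm tall, standing. Leave it.
- tip_box_center (a point): Middle of a yellow pipette-tip box with clear lid, 87 x 122 x 68 mm. Leave it.
- jar_center (a point): Middle of a small jar with a red cap, 56 mm diameter, 70 mm tall, standing. Leave it.
Not all that is in view belongs to the job. What is shaped like the part that bears blue_filter_center but green is not meant.

How it is judged:
By the outcome, as a careful person would: the job done as asked, in the order asked, and still so for the second after the job is handed in, with the robot touching nothing.
It also fails if it takes over 48 s, if anything falls off the work surface, if the arm or the gripper's body presses on something with over 40 N, if the wrist force passes 120 N, or if a joint passes its speed limit or range.

## Robot

A 6-joint arm with a two-finger parallel gripper is mounted at the origin on the work surface. World frame = base frame: x ahead of the robot, y to its left, z up, the work surface at z = 0. Lengths are in mm, angles in rad, forces in N, time in s.
With the tool pointing down it reaches from about 400 to 925 mm from the base axis. Payload 12.5 kg.
Tool frame: the origin (TCP) lies on the centre line of the jaws, within the pads' length; the fingertips stand 14 mm ahead of it and the grasp point (between the pads) lies 5 mm behind it; z points along the fingers, y is the direction in which the jaws open and shut (so a half turn about z gives the same grasp; the last joint's range is limited). The gripper opens to 95 mm and grips with 3 to 60 N. Pads are 20 mm wide; open, the fingers measure 119 mm over their backs; the gripper's body (75 mm by 180 mm) begins 59 mm behind the grasp point.
Start: joints at [1.023, 0.491, 1.559, -0, 1.092, -0.106], TCP at [267.215, 565.014, 228.661] pointing down, gripper open.
Joint ranges: [-3.1, 3.1], [-0.84, 2.19], [0.05, 2.79], [-1.13, 4.28], [0.06, 2.93], [-2.69, 2.69]. Speed limits (rad/s): [2.22, 2.22, 2.79, 3.14, 3.14, 3.14].

## Interface

Orientations are given as [roll, pitch, yaw] about the fixed x, y, z axes, in that order (R = Rz(yaw) Ry(pitch) Rx(roll)).
In Python, from cell import * gives the robot as it stands.
- The arm moves only by the tool play_rows, never from a script. Its argument "moves" is a list of rows, each a list of 7 numbers: the shift along the tool's x, y, z in m, then the turn, a rotation vector about the tool's x, y, z in rad, then the opening in per cent of the stroke, from 0 (shut) to 100 (fully open). In form: [[tx, ty, tz, ax, ay, az, claw], ...]. A call has 1 to 8 rows; each row shifts and turns the pose as measured when the row begins, along the tool's axes as they then stand; what a row does not reach is not made up. A row lasts 1/10 s, in which the tool goes at most 50 mm and 8.59 degrees, less where a joint would pass 70% of its speed; a pose out of reach is approached as far as the arm can. A call is refused whole if a number of a shift passes 0.05 or a number of a turn 0.15, either way. A call with a gripper value outside its range is refused whole. The fingers move at their own pace and stop on an object; the grip force is fixed at half the most. Time passes only in rows, so rows that do not move let the fingers close. It gives the time, the measured TCP pose, the force and the opening at its end, in the units of the state.
- state(): the state, without advancing time (a new reading comes with each control period).
- read_camera(name): name is "side" or "top" or "wrist"; returns a dict with "img" (400x640x3 uint8, red, green, blue), "fx", "fy", "cx", "cy" (pixels), "k1" (the pictures are not rectified: a ray, as slopes to the right and down, at radius r is drawn at 1 + k1 r^2 times it, then the intrinsics apply), "R" (3x3) and "t" (3): a world point X has camera coordinates R X + t. Camera axes: x right, y down, z forward; pixel columns grow to the right and rows downward; lengths in mm; the calibration is good to about 2 mm. A picture is of the moment at which its call begins. There is no depth.
- job_done(): hands the job in, once; it reports no verdict.
The state is a dict: "t": time; "joints": joint angles; "qvel": joint speeds; "tau": joint torques, N m; "eef_pos": TCP position; "tcp_rot": TCP orientation; "ft_force": force on the tool from outside, world axes, zero at the start; "moment": the same for the moment, N m; "opening": opening from 0.0 (shut) to 1.0 (fully open).
Only numpy, scipy, OpenCV 4.12 (cv2) and the standard library are available. Lean on these libraries where they do the work, as an engineer would, in place of code of your own. Each camera call takes 0.05 s, during which the arm holds its last target.

## Working session

There is one attempt and no reset: what is moved stays moved. The work goes in short steps, Python scripts to look and compute and a tool call to move; the robot and the scene stay as the last step left them, time stands still between calls to the robot, and variables do not carry over. Pictures are saved under pics/ and viewed, and the job is handed in when it is done.

Besides the shell and the picture viewer there is one more tool, called as name(argument=value, ...) on one line, values as JSON. play_rows: Moves the arm, as the interface text tells. Its arguments: {"type":"object","properties":{"moves":{"type":"array"}},"required":["moves"]}

```bash
ls; mkdir -p pics
python3 - <<'E'
from cell import *
import cv2
print(state())
for n in ("side","top","wrist"):
    c=read_camera(n)
    cv2.imwrite(f"pics/{n}0.png",c["img"][:,:,::-1])
    print(n,{k:(v.tolist() if hasattr(v,'tolist') else v) for k,v in c.items() if k!="img"})
E
```

```text
pics
{'t': 0.0, 'joints': array([ 1.02339260e+00,  4.91549205e-01,  1.55945230e+00, -4.73927688e-05,
        1.09171203e+00, -1.05584584e-01]), 'qvel': array([-0.00024467,  0.00100522, -0.00035249, -0.00051468,  0.00062925,
        0.00084028]), 'tau': array([-2.45457377e-03, -6.12645364e+01, -2.58175778e+01,  6.91493042e-02,
        4.84142359e-02, -1.17011668e-04]), 'eef_pos': array([267.09830401, 564.79245017, 228.06719561]), 'tcp_rot': array([-3.14047358e+00, -7.63294499e-05,  2.69979534e+00]), 'ft_force': array([-0.45977371, -0.11441059, -0.45590406]), 'moment': array([-0.00137873, -0.006553  , -0.00908701]), 'opening': 0.9968347903973154}
side {'fx': 440.3959909571441, 'fy': 440.3959909571441, 'cx': 322.8373866080859, 'cy': 201.9593911895938, 'k1': -0.11606571832545244, 'R': [[0.8356284347679659, -0.5490644578923478, -0.015916660661757984], [-0.4171115267633866, -0.6154202733439456, -0.6687868579737344], [0.35741165796369323, 0.565496337951578, -0.7432837940618636]], 't': [-508.28116979835926, 344.3813776934006, 678.4381279884705]}
top {'fx': 428.747036252166, 'fy': 428.747036252166, 'cx': 321.3306500726014, 'cy': 193.29245809261852, 'k1': 0.036616705074016105, 'R': [[-0.026754226137923876, -0.9996016666930931, 0.00898439358839189], [-0.9852711492815085, 0.02485004978567293, -0.16918403417327826], [0.16889337990950457, -0.013378451705630432, -0.9855435268179198]], 't': [29.875219436599206, 608.3713633586132, 730.8945581396849]}
wrist {'fx': 324.2784893577444, 'fy': 324.2784893577444, 'cx': 316.68046269140865, 'cy': 203.54919496225963, 'k1': -0.028690395859858376, 'R': [[0.4280289586057523, 0.9037642728358213, -0.001161783291284786], [0.867153007630367, -0.4103267530958089, 0.28227223925044653], [0.2546308542822047, -0.1218281364849346, -0.9593336401941323]], 't': [-623.5145800006984, -31.424799114321637, 391.55224141283566]}
```

View pics/side0.png

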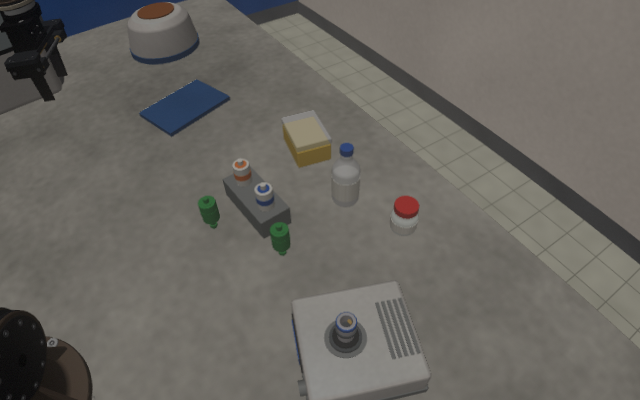

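View pics/top0.png

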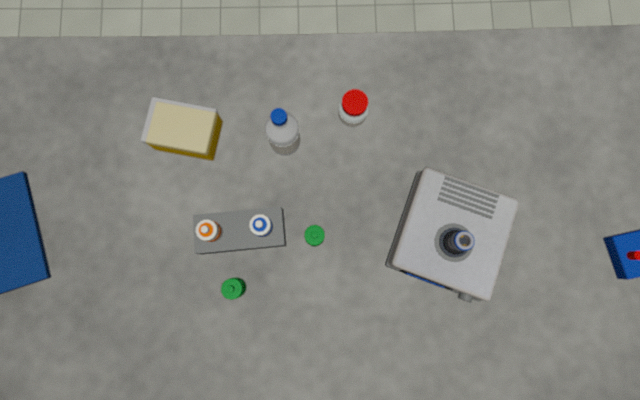

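View pics/wrist0.png

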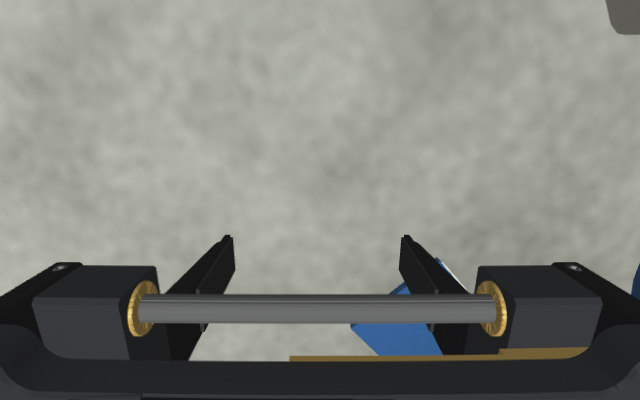

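Candidates in the side/top pictures:
- blue-banded filter at side (264,193), top (260,225): chosen
- orange-banded filter at side (241,170), top (207,231): leave
- green look-alikes at side (209,210) and (280,238), top (233,289) and (314,236): not meant

I'll check the choice in close crops.

Run:
```python
import cv2
import numpy as np
s=cv2.imread("pics/side0.png");t=cv2.imread("pics/top0.png")
def crop(i,x,y,w,h,f): return cv2.resize(i[y:y+h,x:x+w],None,fx=f,fy=f,interpolation=cv2.INTER_CUBIC)
a=crop(t,190,200,100,60,8);cv2.imwrite("pics/c1.png",a)
cv2.imwrite("pics/c2.png",crop(s,215,150,100,75,8))
cv2.imwrite("pics/c3.png",crop(t,380,160,144,144,4))
cv2.imwrite("pics/c4.png",crop(s,285,280,150,120,5))
```

```text
(no output)
```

View pics/c1.png

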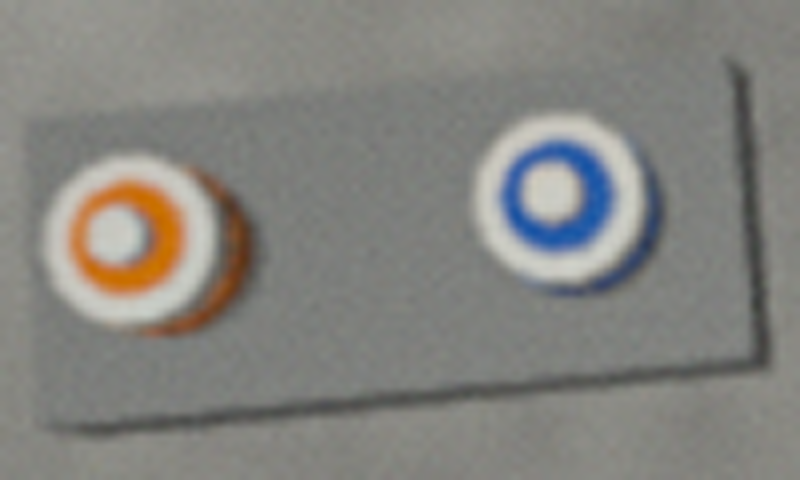

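View pics/c2.png

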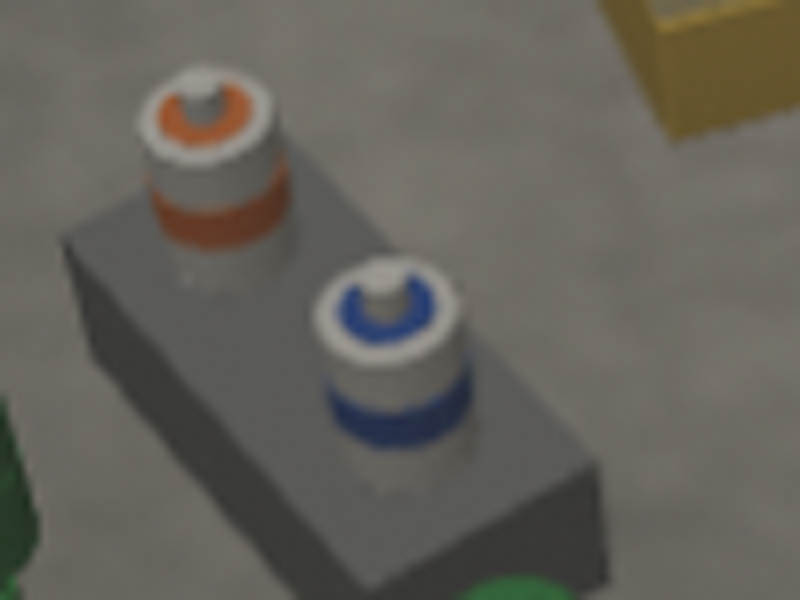

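View pics/c3.png

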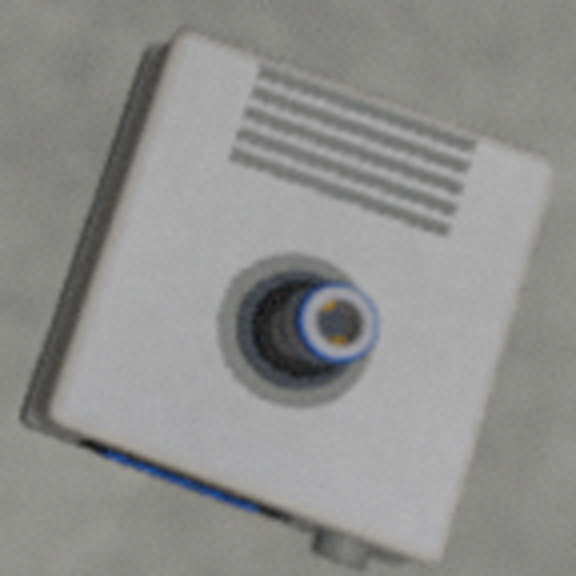

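View pics/c4.png

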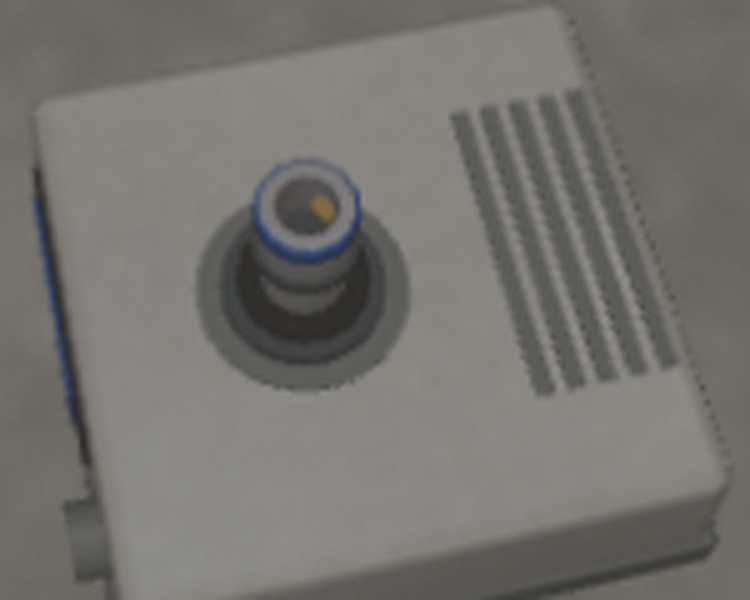

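The crops confirm the blue-banded filter: top spigot at about (258.4,223.6), side at (262.9,183.3). The port mouth is at top (464.1,240.1), side (345.8,321.0). Next I'll triangulate.

```bash
cat > h.py <<'E'
from cell import *
import cv2, numpy as np
from scipy.optimize import least_squares
def ray(c,u,v):
    K=np.array([[c["fx"],0,c["cx"]],[0,c["fy"],c["cy"]],[0,0,1]])
    p=cv2.undistortPoints(np.array([[[u,v]]],float),K,np.array([c["k1"],0,0,0.]))[0,0]
    R=np.array(c["R"]);t=np.array(c["t"])
    d=R.T@np.array([p[0],p[1],1]); return -R.T@t, d/np.linalg.norm(d)
def onz(c,u,v,z):
    o,d=ray(c,u,v); return o+d*(z-o[2])/d[2]
def tri(obs):
    A=0;b=0
    for c,u,v in obs:
        o,d=ray(c,u,v);P=np.eye(3)-np.outer(d,d);A=A+P;b=b+P@o
    X=np.linalg.solve(A,b); return X
def proj(c,X):
    K=np.array([[c["fx"],0,c["cx"]],[0,c["fy"],c["cy"]],[0,0,1]])
    return cv2.projectPoints(np.array([X],float),cv2.Rodrigues(np.array(c["R"]))[0],np.array(c["t"],float),K,np.array([c["k1"],0,0,0.]))[0][0,0]
def st():
    s=state();np.set_printoptions(precision=3,suppress=True)
    print(s["t"],s["eef_pos"],s["tcp_rot"],s["ft_force"],s["opening"]); return s
E
python3 - <<'E'
from h import *
np.set_printoptions(precision=1,suppress=True)
s=read_camera("side");t=read_camera("top")
print("spig",onz(t,258.4,223.6,112),onz(s,262.9,183.3,112),tri([(t,258.4,223.6),(s,262.9,183.3)]))
print("cap",onz(t,259.7,224.2,100),onz(s,263,188.4,100),tri([(t,259.7,224.2),(s,263,188.4)]))
print("orange spig",onz(t,190+118/8-.5,200+236/8-.5,112),onz(s,215+203/8-.5,150+78/8-.5,112))
print("mouth",onz(t,464.1,240.1,122.5),onz(s,345.8,321,122.5),tri([(t,464.1,240.1),(s,345.8,321)]))
print("base",onz(t,380+295/4-.5,160+330/4-.5,70),onz(s,285+302/5-.5,280+292/5-.5,70))
# stand edges top view z=50
for u,v in ((30,118),(730,60),(52,428),(765,362)): print("st",onz(t,190+u/8-.5,200+v/8-.5,50))
for u,v in ((183,28),(552,160),(440,560),(50,418)): print("lid",onz(t,380+u/4-.5,160+v/4-.5,70))
E
```

```text
spig [550.3 120.6 112. ] [551.  123.9 112. ] [549.7 120.1 116. ]
cap [550.4 120.  100. ] [548.9 122.5 100. ] [549.1 120.  102.4]
orange spig [543.7 209.6 112. ] [544.2 213.2 112. ]
mouth [ 513.8 -214.9  122.5] [ 513.4 -210.4  122.5] [ 512.7 -212.7  127.7]
base [ 513.7 -213.7   70. ] [ 511.6 -212.8   70. ]
st [576.7 246.   50. ]
st [585.8  88.4  50. ]
st [507.3 239.4  50. ]
st [517.5  81.3  50. ]
lid [ 650.  -174.1   70. ]
lid [ 585.9 -332.8   70. ]
lid [ 415.2 -267.    70. ]
lid [ 478.5 -104.7   70. ]
```

play_rows(moves=[[0,0,0,0,0,0.133,100],[0,0,0,0,0,0.133,100],[0,0,0,0,0,0.133,100],[0,0,0,0,0,0.133,100],[0,0,0,0,0,0.133,100],[0,0,0,0,0,0.133,100],[0,0,0,0,0,0.133,100],[0,0,0,0,0,0.133,100]])

```text
t: 1.05
eef_pos: [266.9, 564.5, 227.3]
tcp_rot: [-3.14, 0.002, 1.596]
ft_force: [-0.4, 0.5, 0.1]
opening: 0.998
```

```bash
cat >> h.py <<'E'
from scipy.spatial.transform import Rotation as Ro
def go(x,y,z,yaw=None):
    s=st(); R=Ro.from_euler('xyz',s["tcp_rot"]).as_matrix()
    print("tool shift",R.T@(np.array([x,y,z])-s["eef_pos"]),"downdir",R[:,2])
    if yaw is not None:
        T=Ro.from_euler('xyz',[np.pi,0,yaw]).as_matrix(); print("turn",Ro.from_matrix(R.T@T).as_rotvec())
E
python3 -c "
from h import *
go(550,121.5,200,1.635)"
```

```text
1.05 [266.887 564.513 227.332] [-3.14   0.002  1.596] [-0.399  0.49   0.121] 0.9981228521003324
tool shift [-449.867  272.028   27.941] downdir [-0.001 -0.002 -1.   ]
turn [-0.001  0.002 -0.039]
```

play_rows(moves=[[-0.041,0.025,0,0,0,-0.013,100],[-0.041,0.025,0,0,0,-0.013,100],[-0.041,0.025,0,0,0,-0.013,100],[-0.041,0.025,0,0,0,0,100],[-0.041,0.025,0,0,0,0,100],[-0.041,0.025,0,0,0,0,100],[-0.041,0.025,0,0,0,0,100],[-0.041,0.025,0,0,0,0,100]])

```text
t: 1.85
eef_pos: [486.8, 239.9, 226.9]
tcp_rot: [-3.141, 0.001, 1.638]
ft_force: [1.1, 0.2, 0.6]
opening: 1.003
```

```bash
python3 -c "
from h import *
go(550,121.5,200,1.635)"
```

```text
1.85 [486.826 239.863 226.888] [-3.141  0.001  1.638] [1.112 0.207 0.647] 1.0033915917559117
tool shift [-122.285   55.155   26.984] downdir [-0.001 -0.001 -1.   ]
turn [-0.001  0.001  0.003]
```

play_rows(moves=[[-0.035,0.016,0.009,0,0,0,100],[-0.035,0.016,0.009,0,0,0,100],[-0.035,0.016,0.009,0,0,0,100],[-0.017,0.007,0,0,0,0,100],[0,0,0,0,0,0,100]])

```text
t: 2.35
eef_pos: [554.8, 111.3, 199.0]
tcp_rot: [3.141, 0.001, 1.631]
ft_force: [0.2, 0.3, -0.5]
opening: 1.003
```

```bash
python3 -c "
from h import *
go(550,121.5,200,1.635)
c=read_camera('wrist');cv2.imwrite('pics/w1.png',c['img'][:,:,::-1])
print('pred spig',proj(c,[550,121.5,112]),'cap',proj(c,[550,121.5,100]), 'grasp axis z100', proj(c,list(state()['eef_pos'][:2])+[100]))"
```

```text
2.35 [554.783 111.31  198.959] [3.141 0.001 1.631] [ 0.17   0.328 -0.52 ] 1.0026061433627314
tool shift [10.459 -4.159 -1.057] downdir [ 0.001 -0.001 -1.   ]
turn [ 0.     0.001 -0.004]
pred spig [312.118 199.97 ] cap [312.319 195.933] grasp axis z100 [316.785 207.128]
```

View pics/w1.png

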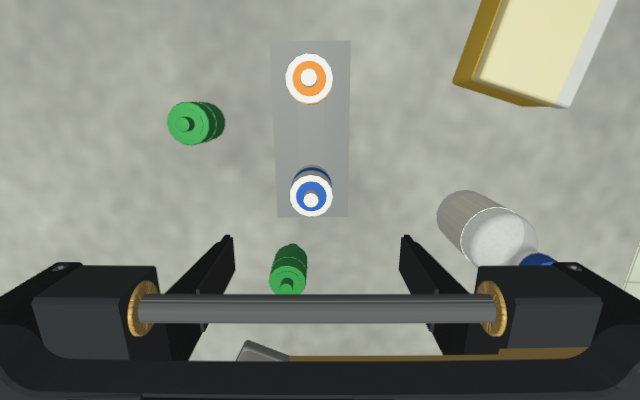

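The wrist view shows the blue spigot at (311,199.5). The prediction was (312,200), so the position agrees to about 0.5 mm. The bottle is at (485,230), so I'll check clearance to it before descending.

```bash
python3 -c "
from h import *
t=read_camera('top')
print(onz(t,282,138,75),onz(t,279,116,150))
go(549.7,121.7,130,1.635)"
```

```text
[708.08153937  82.70898654  75.        ] [722.36879992  81.32635806 150.        ]
2.45 [553.783 113.241 199.146] [3.141 0.001 1.633] [ 0.693  0.521 -0.384] 1.0012444459887715
tool shift [ 8.766 -3.568 69.137] downdir [ 0.    -0.001 -1.   ]
turn [ 0.     0.001 -0.002]
```

play_rows(moves=[[0.004,-0.002,0.015,0,0,0,100],[0.003,-0.001,0.02,0,0,0,100],[0.001,0,0.015,0,0,0,100],[0,0,0.01,0,0,0,100],[0,0,0,0,0,0,100]])

```text
t: 2.95
eef_pos: [548.2, 127.0, 138.9]
tcp_rot: [3.139, 0.0, 1.639]
ft_force: [0.5, 0.4, -0.1]
opening: 1.0
```

```bash
python3 -c "
from h import *
go(549.7,121.7,70,1.635)"
```

```text
2.95 [548.201 127.013 138.947] [3.139 0.    1.639] [ 0.481  0.361 -0.146] 0.9997883756997583
tool shift [-5.384  0.938 68.951] downdir [ 0.003 -0.    -1.   ]
turn [0.003 0.    0.004]
```

play_rows(moves=[[-0.004,0.001,0.015,0,0,0,100],[0,0,0.012,0,0,0,100],[0,0,0,0,0,0,100],[0,0,0,0,0,0,100]])

```text
t: 3.35
eef_pos: [549.9, 125.1, 113.2]
tcp_rot: [3.136, -0.0, 1.641]
ft_force: [0.3, -0.4, -0.3]
opening: 0.999
```

```bash
python3 -c "
from h import *
go(549.7,121.7,70,1.635)"
```

```text
3.35 [549.934 125.051 113.215] [ 3.136 -0.     1.641] [ 0.306 -0.384 -0.341] 0.9985157982974238
tool shift [-3.327 -0.708 43.211] downdir [ 0.006  0.    -1.   ]
turn [ 0.006 -0.     0.006]
```

play_rows(moves=[[-0.003,-0.001,0.015,0.006,0,0.005,100],[0,0,0.012,0,0,0,100],[0,0,0.01,0,0,0,100],[0,0,0,0,0,0,100],[0,0,0,0,0,0,100]])

```text
t: 3.85
eef_pos: [549.4, 121.8, 73.7]
tcp_rot: [-3.141, -0.0, 1.635]
ft_force: [0.5, -0.3, 0.5]
opening: 1.001
```

```bash
python3 -c "
from h import *
go(549.7,121.7,70,1.635)"
```

```text
3.85 [549.423 121.835  73.704] [-3.141 -0.     1.635] [ 0.456 -0.251  0.482] 1.0013690976278462
tool shift [-0.153  0.268  3.704] downdir [-0.  0. -1.]
turn [-0. -0.  0.]
```

play_rows(moves=[[0,0,0.004,0,0,0,100],[0,0,0,0,0,0,100],[0,0,0,0,0,0,60],[0,0,0,0,0,0,45],[0,0,0,0,0,0,30],[0,0,0,0,0,0,0],[0,0,0,0,0,0,0],[0,0,0,0,0,0,0]])

```text
t: 4.65
eef_pos: [550.0, 122.0, 70.5]
tcp_rot: [3.14, -0.0, 1.635]
ft_force: [-0.2, -0.3, 0.3]
opening: 0.552
```

```bash
python3 -c "
from h import *
go(549.7,121.7,70,1.635)"
```

```text
4.65 [549.999 121.957  70.533] [ 3.14  -0.     1.635] [-0.189 -0.324  0.317] 0.5517308797435085
tool shift [-0.237 -0.316  0.532] downdir [ 0.002  0.    -1.   ]
turn [ 0.002 -0.     0.   ]
```

play_rows(moves=[[0,0,0,0,0,0,0],[0,0,0,0,0,0,0],[0,0,0,0,0,0,0],[0,0,0,0,0,0,0]])

```text
t: 5.05
eef_pos: [550.0, 122.0, 70.6]
tcp_rot: [3.14, -0.0, 1.635]
ft_force: [-0.2, -0.7, 0.2]
opening: 0.375
```

```bash
python3 -c "
from h import *
go(549.7,121.7,70,1.635)"
```

```text
5.05 [550.018 121.982  70.59 ] [ 3.14  -0.     1.635] [-0.235 -0.727  0.174] 0.37469962451889605
tool shift [-0.261 -0.337  0.59 ] downdir [ 0.002  0.    -1.   ]
turn [ 0.002 -0.     0.   ]
```

play_rows(moves=[[0,0,0,0,0,0,0],[0,0,-0.005,0,0,0,0],[0,0,-0.015,0,0,0,0],[0,0,-0.02,0,0,0,0],[0,0,-0.025,0,0,0,0],[0,0,-0.025,0,0,0,0],[0,0,-0.025,0,0,0,0],[0,0,-0.02,0,0,0,0]])

```text
t: 5.85
eef_pos: [548.2, 121.7, 209.3]
tcp_rot: [-3.137, 0.0, 1.635]
ft_force: [-0.1, 0.4, -0.8]
opening: 0.378
```

```bash
python3 -c "
from h import *
go(513,-213,225,1.635)
c=read_camera('side');cv2.imwrite('pics/s1.png',c['img'][:,:,::-1])"
```

```text
5.85 [548.213 121.707 209.259] [-3.137  0.     1.635] [-0.122  0.427 -0.768] 0.3776374660298998
tool shift [-331.744  -56.777  -15.456] downdir [-0.005 -0.    -1.   ]
turn [-0.005  0.     0.   ]
```

View pics/s1.png

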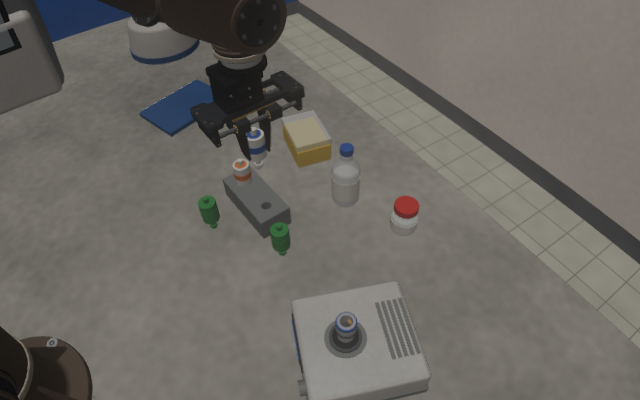

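The filter is held upright at (257,145) and the orange one is still in its hole. I'll fly past the port so the wrist camera can see it.

play_rows(moves=[[-0.02,-0.004,-0.005,-0.004,0,0,0],[-0.04,-0.007,-0.005,0,0,0,0],[-0.045,-0.007,-0.005,0,0,0,0],[-0.045,-0.007,0,0,0,0,0],[-0.045,-0.007,0,0,0,0,0],[-0.045,-0.007,0,0,0,0,0],[-0.045,-0.007,0,0,0,0,0],[-0.04,-0.006,0,0,0,0,0]])

```text
t: 6.7
eef_pos: [517.3, -212.8, 229.0]
tcp_rot: [3.134, -0.0, 1.644]
ft_force: [1.2, -0.1, -1.0]
opening: 0.376
```

```bash
python3 -c "
from h import *
go(513,-275,225,1.635)"
```

```text
6.7 [ 517.321 -212.795  228.955] [ 3.134 -0.     1.644] [ 1.162 -0.124 -0.995] 0.3764317888923086
tool shift [-61.724  -8.887   3.875] downdir [ 0.008  0.001 -1.   ]
turn [ 0.008 -0.     0.009]
```

play_rows(moves=[[-0.035,-0.004,0.002,0.008,0,0.009,0],[-0.015,-0.002,0.002,0,0,0,0],[0,0,0,0,0,0,0],[0,0,0,0,0,0,0],[0,0,0,0,0,0,0]])

```text
t: 7.2
eef_pos: [513.1, -267.3, 223.7]
tcp_rot: [-3.14, -0.001, 1.63]
ft_force: [-0.1, -0.2, -0.4]
opening: 0.375
```

```bash
python3 -c "
from h import *
go(513,-213,225,1.635)
c=read_camera('wrist');cv2.imwrite('pics/w2.png',c['img'][:,:,::-1])
np.save('w2.npy',c,allow_pickle=True)
for z in (112.5,122.5,132.5):print('pred',proj(c,[513,-213,z]))
t=read_camera('top');cv2.imwrite('pics/t2.png',t['img'][:,:,::-1]); st()
"
```

```text
7.2 [ 513.081 -267.309  223.658] [-3.14  -0.001  1.63 ] [-0.125 -0.216 -0.385] 0.3750990336500491
tool shift [54.221  3.136 -1.271] downdir [-0.001  0.001 -1.   ]
turn [-0.001 -0.001 -0.005]
pred [321.504 140.269]
pred [321.663 141.469]
pred [321.833 142.762]
7.3 [ 513.221 -267.226  223.817] [-3.14  -0.001  1.631] [ 0.307 -0.053 -0.313] 0.3742719398146296
```

View pics/w2.png

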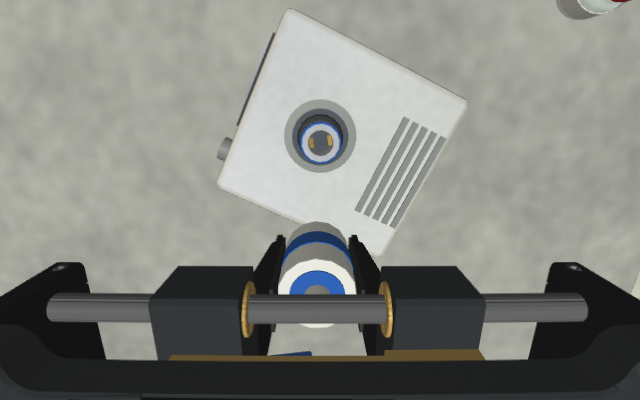

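```bash
python3 -c "
import cv2
i=cv2.imread('pics/w2.png')[90:180,270:370];cv2.imwrite('pics/w2c.png',cv2.resize(i,None,fx=6,fy=6,interpolation=cv2.INTER_CUBIC))"
```

```text
(no output)
```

View pics/w2c.png

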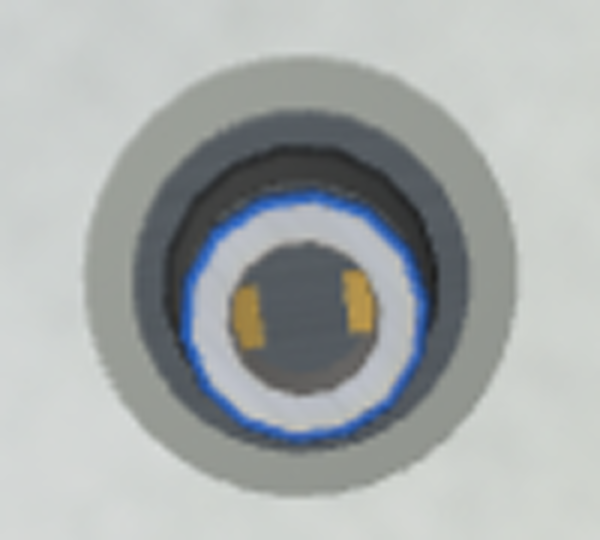

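```bash
python3 -c "
from h import *
np.set_printoptions(precision=1,suppress=True)
c=np.load('w2.npy',allow_pickle=True).item()
for z in (115,122.5,130): print(onz(c,320.4,142.1,z))
print(onz(c,319.75,135.5,70))
R=np.array(c['R']);t=np.array(c['t'])
print('cam',-R.T@t,'depth',c['fx']*33/41, [ (R@np.array([512,-213,z])+t)[2] for z in (112.5,122.5,132.5)])
# held filter tip/axis check: spigot px and tcp
p=state()['eef_pos']; print(proj(c,[p[0],p[1],p[2]+4.4+37]),proj(c,[p[0],p[1],p[2]+4.4+25]))
"
```

```text
[ 512.2 -214.3  115. ]
[ 512.  -213.5  122.5]
[ 511.9 -212.8  130. ]
[ 511.9 -212.6   70. ]
cam [ 508.1 -188.5  379.4] depth 261.0046377757455 [np.float64(263.0452558142406), np.float64(253.4496811967446), np.float64(243.85410657924857)]
[318.3 310.4] [318.2 294.3]
```

play_rows(moves=[[0.02,0.001,0.005,-0.001,0,-0.004,0],[0.02,0.002,0.005,0,0,0,0],[0.01,0.001,0.004,0,0,0,0],[0,0,0,0,0,0,0],[0,0,0,0,0,0,0],[0,0,0,0,0,0,0]])

```text
t: 7.9
eef_pos: [515.3, -212.6, 210.7]
tcp_rot: [3.14, 0.0, 1.64]
ft_force: [-0.0, -0.4, -0.8]
opening: 0.372
```

```bash
python3 -c "
from h import *
go(512,-213.3,195,1.635)"
```

```text
7.9 [ 515.264 -212.596  210.712] [3.14 0.   1.64] [-0.012 -0.379 -0.778] 0.3715784741651102
tool shift [-0.472 -3.336 15.705] downdir [ 0.002 -0.    -1.   ]
turn [0.002 0.    0.005]
```

play_rows(moves=[[0,-0.003,0.006,0.002,0,0.005,0],[0,0,0.004,0,0,0,0],[0,0,0,0,0,0,0],[0,0,0,0,0,0,0]])

```text
t: 8.3
eef_pos: [511.9, -214.4, 199.8]
tcp_rot: [-3.141, 0.001, 1.633]
ft_force: [-0.3, 0.3, -0.7]
opening: 0.378
```

```bash
python3 -c "
from h import *
go(512,-213.3,185,1.635)
c=read_camera('side');cv2.imwrite('pics/s3.png',cv2.resize(c['img'][240:400,240:440,::-1],None,fx=4,fy=3.75,interpolation=cv2.INTER_CUBIC))
st()"
```

```text
8.3 [ 511.889 -214.413  199.789] [-3.141  0.001  1.633] [-0.304  0.26  -0.659] 0.37793803922101216
tool shift [ 1.112  0.181 14.788] downdir [-0.    -0.001 -1.   ]
turn [-0.     0.001 -0.002]
8.35 [ 511.906 -214.426  199.796] [-3.141  0.001  1.633] [ 0.121 -0.288  0.327] 0.37356225680132055
```

View pics/s3.png

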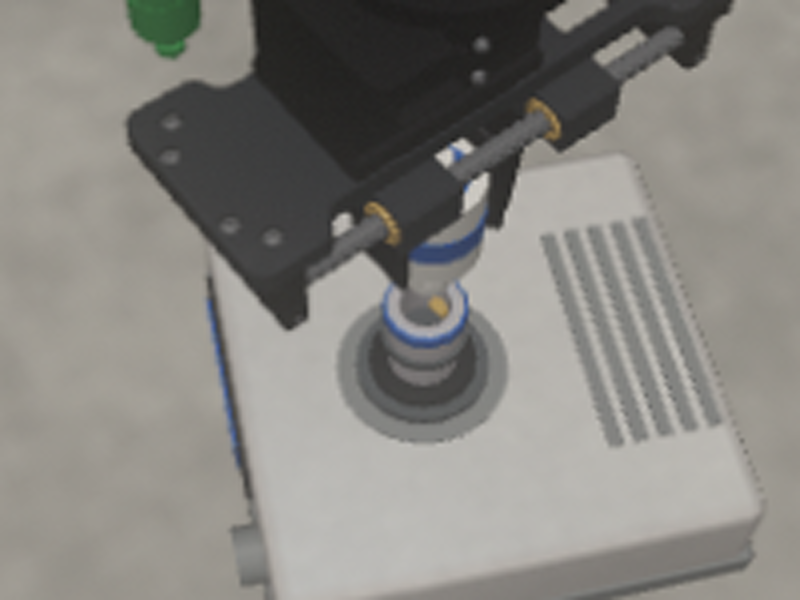

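The side crop shows the tube at about (422,290), hanging just behind and above the mouth at (427,310). I'll centre it and descend slowly.

play_rows(moves=[[0.001,0,0.005,0,0,0,0],[0,0,0.005,0,0,0,0],[0,0,0.003,0,0,0,0],[0,0,0,0,0,0,0],[0,0,0,0,0,0,0]])

```text
t: 8.85
eef_pos: [511.8, -213.4, 185.5]
tcp_rot: [-3.141, 0.0, 1.633]
ft_force: [0.7, -0.2, -1.1]
opening: 0.374
```

```bash
python3 -c "
from h import *
go(512,-213.3,175,1.635)"
```

```text
8.85 [ 511.837 -213.396  185.489] [-3.141  0.     1.633] [ 0.738 -0.219 -1.069] 0.3740449468891462
tool shift [ 0.09   0.172 10.489] downdir [-0. -0. -1.]
turn [-0.     0.    -0.002]
```

play_rows(moves=[[0,0,0.003,0,0,0,0],[0,0,0.003,0,0,0,0],[0,0,0.003,0,0,0,0],[0,0,0,0,0,0,0]])

```text
t: 9.25
eef_pos: [512.0, -213.4, 175.9]
tcp_rot: [3.142, 0.001, 1.633]
ft_force: [0.1, -0.4, -0.5]
opening: 0.376
```

```bash
python3 -c "
from h import *
go(512,-213.3,175,1.635)"
```

```text
9.25 [ 511.961 -213.394  175.891] [3.142 0.001 1.633] [ 0.058 -0.394 -0.48 ] 0.37631585217504837
tool shift [0.091 0.045 0.891] downdir [ 0.    -0.001 -1.   ]
turn [ 0.     0.001 -0.002]
```

play_rows(moves=[[0,0,0.002,0,0,0,0],[0,0,0.002,0,0,0,0],[0,0,0,0,0,0,0]])

```text
t: 9.55
eef_pos: [512.0, -213.4, 171.5]
tcp_rot: [3.141, 0.001, 1.633]
ft_force: [0.7, 0.1, -0.9]
opening: 0.377
```

play_rows(moves=[[0,0,0.002,0,0,0,0],[0,0,0.002,0,0,0,0],[0,0,0,0,0,0,0]])

```text
t: 9.85
eef_pos: [512.0, -213.4, 167.2]
tcp_rot: [3.141, 0.001, 1.633]
ft_force: [-0.8, 0.4, -1.4]
opening: 0.376
```

play_rows(moves=[[0,0,0.002,0,0,0,0],[0,0,0.002,0,0,0,0],[0,0,0,0,0,0,0]])

```text
t: 10.15
eef_pos: [512.2, -213.5, 163.0]
tcp_rot: [3.141, 0.001, 1.633]
ft_force: [0.0, -0.1, -0.0]
opening: 0.374
```

```bash
python3 -c "
from h import *
go(512,-213.3,160,1.635)
c=read_camera('side');cv2.imwrite('pics/s4.png',cv2.resize(c['img'][260:380,280:420,::-1],None,fx=5,fy=5,interpolation=cv2.INTER_CUBIC))
"
```

```text
10.15 [ 512.155 -213.496  163.008] [3.141 0.001 1.633] [ 0.003 -0.101 -0.004] 0.3744122796910402
tool shift [ 0.208 -0.145  3.008] downdir [ 0.001 -0.001 -1.   ]
turn [ 0.001  0.001 -0.002]
```

View pics/s4.png

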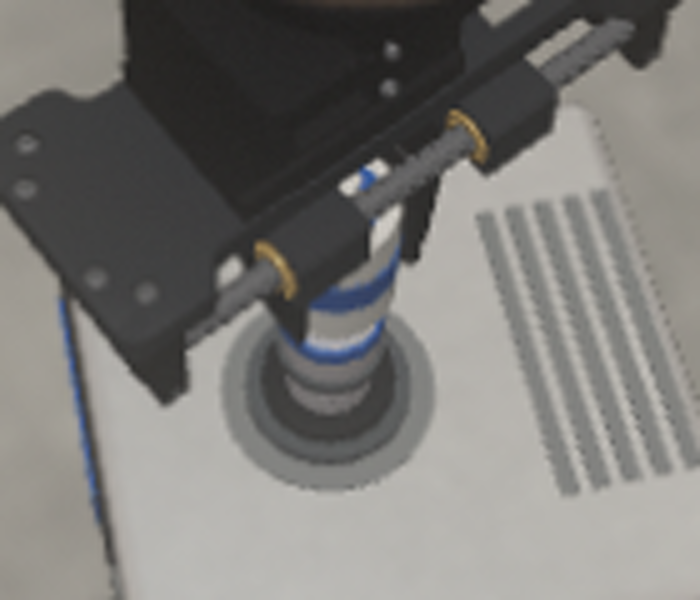

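The capsule now sits just above and behind the blue collar (340,350) with no contact force, so the tube must be inside the bore. I'll continue in small steps.

play_rows(moves=[[0,0,0.002,0,0,0,0],[0,0,0.001,0,0,0,0],[0,0,0,0,0,0,0]])

```text
t: 10.5
eef_pos: [512.7, -213.7, 160.6]
tcp_rot: [3.139, 0.002, 1.633]
ft_force: [-0.9, 0.5, 2.4]
opening: 0.375
```

play_rows(moves=[[0,0,0.002,0,0,0,0],[0,0,0.001,0,0,0,0],[0,0,0,0,0,0,0]])

```text
t: 10.8
eef_pos: [512.9, -213.9, 158.5]
tcp_rot: [3.138, 0.003, 1.633]
ft_force: [-1.4, 1.0, 5.8]
opening: 0.374
```

```bash
python3 -c "
from h import *
go(512,-213.3,157,1.635); print(state()['ft_force'],state()['moment'])
c=read_camera('side');cv2.imwrite('pics/s5.png',cv2.resize(c['img'][290:370,300:400,::-1],None,fx=8,fy=7.5,interpolation=cv2.INTER_CUBIC))
"
```

```text
10.8 [ 512.908 -213.918  158.509] [3.138 0.003 1.633] [-1.43   1.05   5.845] 0.37412806677774363
tool shift [ 0.677 -0.873  1.504] downdir [ 0.004 -0.003 -1.   ]
turn [ 0.003  0.003 -0.002]
[-1.43   1.05   5.845] [0.092 0.28  0.01 ]
```

View pics/s5.png

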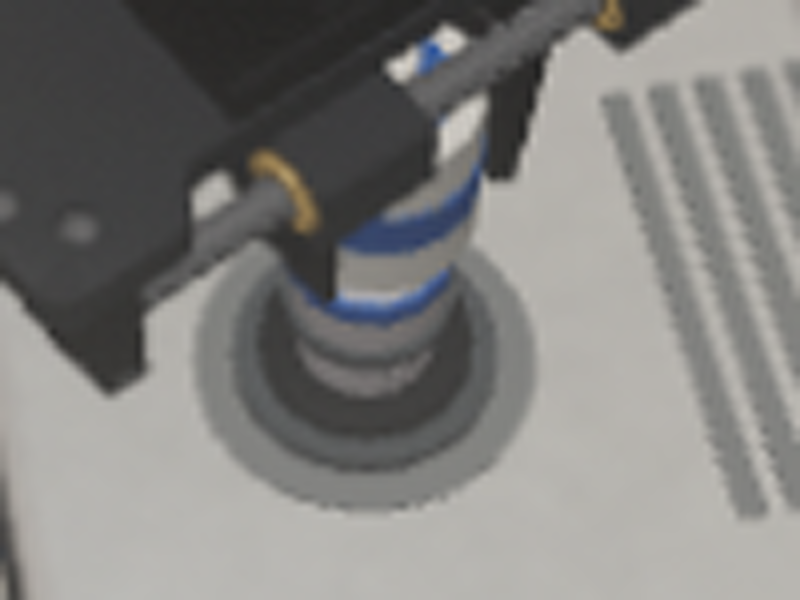

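The tube is in: the collar (375,300) hides it and the capsule is close above. Fz is about 6 N. I'll press on 1 mm at a time, correcting the small tilt.

play_rows(moves=[[0.0005,-0.0007,0.001,0.003,0.003,0,0],[0,0,0.001,0,0,0,0],[0,0,0,0,0,0,0]])

```text
t: 11.15
eef_pos: [512.9, -214.0, 157.9]
tcp_rot: [3.139, 0.002, 1.633]
ft_force: [-1.3, 1.2, 6.2]
opening: 0.372
```

play_rows(moves=[[0,0,0.001,0,0,0,0],[0,0,0.001,0,0,0,0],[0,0,0,0,0,0,0]])

```text
t: 11.45
eef_pos: [513.0, -214.1, 157.2]
tcp_rot: [3.137, 0.003, 1.633]
ft_force: [-1.4, 1.2, 7.4]
opening: 0.374
```

play_rows(moves=[[0.0005,-0.001,0.002,0.004,0.003,0,0],[0,-0.0005,0.002,0,0,0,0]])

```text
t: 11.65
eef_pos: [512.4, -214.2, 154.4]
tcp_rot: [3.138, 0.002, 1.633]
ft_force: [-0.1, 2.0, 8.1]
opening: 0.377
```

play_rows(moves=[[0,-0.0005,0.002,0.002,0.001,0,0],[0,-0.0005,0.002,0,0,0,0]])

```text
t: 11.85
eef_pos: [512.4, -214.3, 151.8]
tcp_rot: [3.137, 0.002, 1.633]
ft_force: [0.4, 2.2, 10.8]
opening: 0.378
```

play_rows(moves=[[0.001,-0.0003,0.002,0.003,0.002,0,0]])

```text
t: 11.95
eef_pos: [512.6, -213.9, 150.7]
tcp_rot: [3.138, 0.001, 1.633]
ft_force: [-0.8, -2.6, 11.3]
opening: 0.374
```

play_rows(moves=[[0.001,-0.0003,0.002,0.003,0.002,0,0]])

```text
t: 12.05
eef_pos: [512.8, -213.6, 149.6]
tcp_rot: [3.14, 0.001, 1.633]
ft_force: [-2.1, -2.5, 11.2]
opening: 0.376
```

play_rows(moves=[[0,-0.0003,0.002,0,0,0,0]])

```text
t: 12.15
eef_pos: [512.8, -213.9, 148.5]
tcp_rot: [3.138, 0.002, 1.633]
ft_force: [-2.2, 2.1, 11.4]
opening: 0.372
```

play_rows(moves=[[0,-0.0003,0.002,0,0,0,0]])

```text
t: 12.25
eef_pos: [512.6, -214.0, 147.2]
tcp_rot: [3.138, 0.003, 1.633]
ft_force: [-1.2, 1.2, 10.9]
opening: 0.376
```

```bash
python3 -c "
from h import *
go(512,-213.3,147,1.635); print(state()['moment'])
c=read_camera('side');cv2.imwrite('pics/s6.png',cv2.resize(c['img'][290:370,300:400,::-1],None,fx=8,fy=7.5,interpolation=cv2.INTER_CUBIC))
"
```

```text
12.25 [ 512.626 -213.996  147.161] [3.138 0.003 1.633] [-1.249  1.195 10.869] 0.37553257436440424
tool shift [ 0.735 -0.582  0.157] downdir [ 0.004 -0.002 -1.   ]
turn [ 0.004  0.003 -0.002]
[ 0.327  0.382 -0.049]
```

View pics/s6.png

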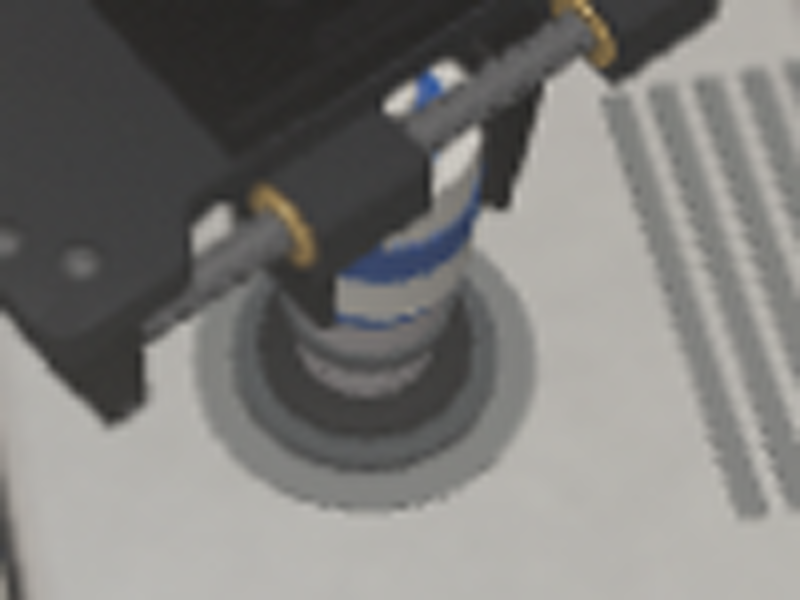

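The capsule's underside is now nearly on the collar (375,320). I'll continue to the full locking force.

play_rows(moves=[[0.0005,-0.0003,0.002,0.003,0.002,0,0]])

```text
t: 12.4
eef_pos: [512.7, -213.8, 145.8]
tcp_rot: [3.139, 0.002, 1.634]
ft_force: [-1.2, -1.4, 13.8]
opening: 0.375
```

play_rows(moves=[[0.0005,-0.0003,0.002,0.001,0.001,0,0]])

```text
t: 12.5
eef_pos: [512.7, -213.8, 144.9]
tcp_rot: [3.139, 0.002, 1.634]
ft_force: [-2.6, -0.6, 16.7]
opening: 0.373
```

play_rows(moves=[[0,0,0.0018,0.001,0.001,0,0]])

```text
t: 12.6
eef_pos: [512.9, -214.0, 144.3]
tcp_rot: [3.139, 0.002, 1.634]
ft_force: [-4.6, 2.7, 20.1]
opening: 0.376
```

20 N reached. Now I'll relax upwards and tug gently, watching for a negative Fz.

play_rows(moves=[[0.0003,-0.0005,-0.002,0.002,0.002,0,0],[0.0003,-0.0005,-0.0015,0,0,0,0]])

```text
t: 12.8
eef_pos: [512.6, -213.9, 149.5]
tcp_rot: [3.138, 0.002, 1.634]
ft_force: [1.2, 0.2, 3.7]
opening: 0.375
```

play_rows(moves=[[0,0,-0.0015,0,0,0,0]])

```text
t: 12.9
eef_pos: [512.7, -213.9, 151.2]
tcp_rot: [3.138, 0.002, 1.634]
ft_force: [1.4, 0.2, -1.6]
opening: 0.374
```

play_rows(moves=[[0,0,-0.0012,0.001,0.001,0,0]])

```text
t: 13.0
eef_pos: [512.6, -213.9, 152.1]
tcp_rot: [3.139, 0.001, 1.634]
ft_force: [2.0, -0.7, -5.3]
opening: 0.374
```

play_rows(moves=[[0,0,-0.0015,0.001,0.001,0,0]])

```text
t: 13.1
eef_pos: [512.6, -213.9, 153.0]
tcp_rot: [3.14, -0.0, 1.634]
ft_force: [3.4, -2.2, -8.6]
opening: 0.374
```

Fz is −8.6 N, about 2 mm of lift, so it holds. I'll keep the tug on briefly and look.

play_rows(moves=[[0,0,-0.001,0,0,0,0],[0,0,-0.0007,0,0,0,0]])

```text
t: 13.3
eef_pos: [512.7, -213.9, 153.6]
tcp_rot: [3.141, -0.001, 1.634]
ft_force: [3.5, -1.5, -10.2]
opening: 0.378
```

```bash
python3 -c "
from h import *
c=read_camera('side');cv2.imwrite('pics/s7.png',cv2.resize(c['img'][290:370,300:400,::-1],None,fx=8,fy=7.5,interpolation=cv2.INTER_CUBIC))
go(512.6,-213.9,151,1.635); print(state()['moment'])
"
```

```text
13.35 [ 512.664 -213.901  153.607] [ 3.141 -0.001  1.634] [  5.46   -1.884 -11.608] 0.3779174830739586
tool shift [ 0.002 -0.066  2.607] downdir [ 0.001  0.001 -1.   ]
turn [ 0.001 -0.001 -0.001]
[-0.422 -0.746 -0.037]
```

View pics/s7.png

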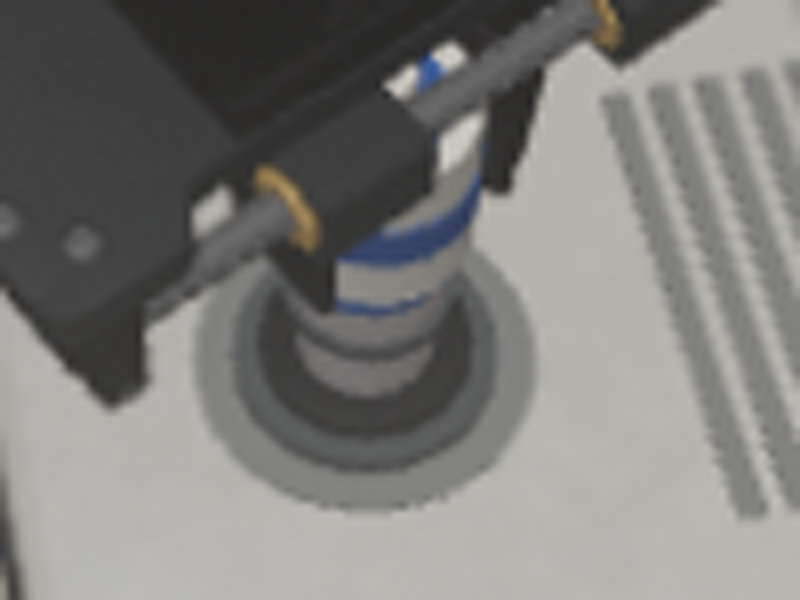

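The fitting has visibly risen: the collar went from y≈320 to 305 and more stem shows at (370,370). It is locked. I'll go back to neutral and release.

play_rows(moves=[[0,0,0.001,0,0,0,0],[0,0,0.001,0,0,0,0]])

```text
t: 13.55
eef_pos: [512.7, -214.0, 151.5]
tcp_rot: [3.141, -0.001, 1.634]
ft_force: [0.8, -1.4, -1.8]
opening: 0.376
```

play_rows(moves=[[0.0003,0,0.0003,0,0,0,0],[0,0,0,0,0,0,0]])

```text
t: 13.75
eef_pos: [512.7, -213.9, 151.6]
tcp_rot: [3.141, -0.0, 1.634]
ft_force: [1.8, -0.3, -4.2]
opening: 0.371
```

play_rows(moves=[[0,0,0,0,0,0,45],[0,0,0,0,0,0,50],[0,0,0,0,0,0,70],[0,0,0,0,0,0,100],[0,0,0,0,0,0,100],[0,0,0,0,0,0,100],[0,0,0,0,0,0,100],[0,0,0,0,0,0,100]])

```text
t: 14.55
eef_pos: [511.9, -213.4, 152.6]
tcp_rot: [-3.141, -0.001, 1.634]
ft_force: [0.3, -0.4, -0.2]
opening: 0.947
```

```bash
python3 -c "
from h import *
go(512.6,-213.9,250,1.635)
c=read_camera('side');cv2.imwrite('pics/s8.png',cv2.resize(c['img'][260:380,280:420,::-1],None,fx=5,fy=5,interpolation=cv2.INTER_CUBIC))
"
```

```text
14.55 [ 511.941 -213.41   152.55 ] [-3.141 -0.001  1.634] [ 0.253 -0.44  -0.236] 0.9467444186912642
tool shift [ -0.427   0.604 -97.45 ] downdir [-0.     0.001 -1.   ]
turn [-0.    -0.001 -0.001]
```

View pics/s8.png

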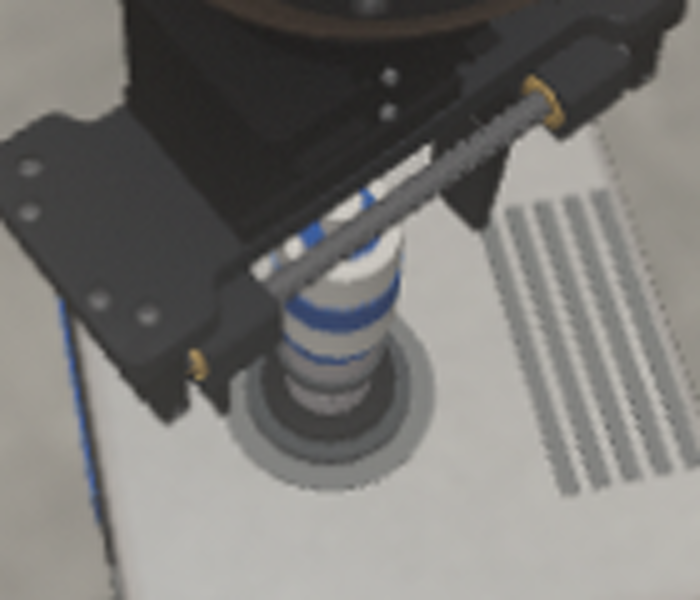

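Released. The filter stands upright with the capsule just above the collar (340,355). I'll retreat straight up.

play_rows(moves=[[0,0,-0.008,0,0,0,100],[0,0,-0.015,0,0,0,100],[0,0,-0.02,0,0,0,100],[0,0,-0.025,0,0,0,100],[0,0,-0.025,0,0,0,100],[0,0,-0.02,0,0,0,100],[0,0,-0.01,0,0,0,100],[0,0,0,0,0,0,100]])

```text
t: 15.4
eef_pos: [511.6, -213.4, 283.4]
tcp_rot: [-3.142, -0.001, 1.634]
ft_force: [-0.0, -0.0, -1.1]
opening: 1.002
```

play_rows(moves=[[0.04,0,-0.005,0,0,0,100],[0.04,0,0,0,0,0,100],[0.04,0,0,0,0,0,100],[0.04,0,0,0,0,0,100],[0.02,0,0,0,0,0,100],[0,0,0,0,0,0,100],[0,0,0,0,0,0,100]])

```text
t: 16.1
eef_pos: [497.9, -28.1, 282.9]
tcp_rot: [-3.134, -0.003, 1.632]
ft_force: [0.1, -0.2, 0.3]
opening: 1.002
```

```bash
python3 -c "
from h import *
st()
c=read_camera('side');cv2.imwrite('pics/s9.png',cv2.resize(c['img'][260:380,280:420,::-1],None,fx=5,fy=5,interpolation=cv2.INTER_CUBIC))
t=read_camera('top');cv2.imwrite('pics/t9.png',t['img'][:,:,::-1])
"
```

```text
16.1 [497.912 -28.119 282.854] [-3.134 -0.003  1.632] [ 0.137 -0.201  0.334] 1.002486683198405
```

View pics/s9.png

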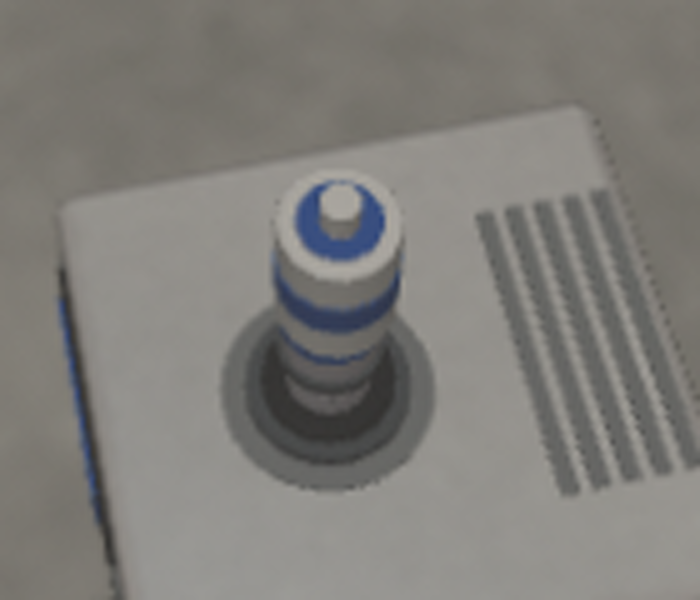

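View pics/t9.png

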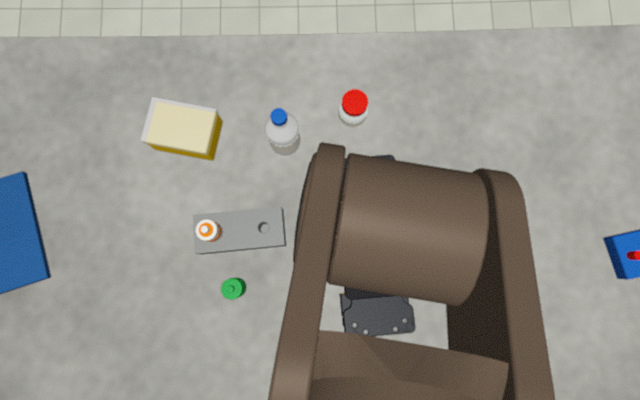

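The filter stands upright in the port (340,270), capsule just over the collar. The orange filter (207,231) and the other objects in view have not moved. Handing in.

```bash
python3 -c "
from cell import *
print(job_done())"
```

```text
the job is handed in; nothing more can be done
None
```

The blue-banded filter is locked in the pump's port, upright and released, and the job was handed in at about 16 s of the 48 s allowed.

- **Insertion:** I took the filter from the stand and pushed it down in small steps to about 20 N. That is within the always-locks range and under the 24 N stop.
- **Tug test:** I pulled up to between −10 and −11.6 N, which is about 2.5 mm of lift by the spring rate. The fitting visibly rose in the side picture and the filter held.
- **After letting go:** The filter stayed put, with the capsule just above the collar. In the last top picture the orange filter, bottle, tip box, jar and one green look-alike are where they were.

Three checks were weaker or disagreed:
- **Mouth height:** The pictures put the port's mouth anywhere from about 115 to 128 mm, so I found it by feel.
- **Sideways load:** Forces of up to about 5 N appeared while pressing and tugging, and about −4 N of upward pull was left when I opened the gripper. The filter stayed in place through all of it.
- **Hidden from view:** In the last top picture the arm covered the pump and the other green filter. I saw the pump only in the side picture, and did not look at that green filter again after the insertion.

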